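Fit the slide carrier and lock it with the push-to-turn dial

TASK

Fit the loose slide carrier plate over the two pins of the microscope stage unit so that it lies flush. Then push the unit's dial in and, keeping it pushed in, turn it clockwise to its next position, so that the hold-down arm swings over the plate, and let the dial spring back out. Do not force the dial without pushing it in, and leave everything else on the bench standing where it is.

Things in the scene. Friction and masses are not known exactly. Their poses are not given: they have to be found in the camera images.
- plate_mid (a point): Centre of the slide carrier, a loose bare metal plate 130 (own x) x 100 (own y) x 6 mm, about 0.26 kg. Point is 20 mm above its underside. Two 13.5 mm through holes at own x = +-50 mm, y = 0. Upright grip ridge in the middle: 64 mm along x, 12 mm thick in y, top 40 mm above the underside. Starts flat on the bench left or right of the stage unit; fits either way round.
- seat (a point): Where the plate's underside centre belongs: fixed point on the stage unit's flat top, 50 mm above the bench, midway between two upright steel pins (10 mm thick, 23 mm tall, tapered tops) at +-50 mm along this x axis. Plate's x goes along this x, either way round. Axes are the unit's.
- stage: The stage unit: fixed white box 170 (x) by 300 (y) mm, 50 mm tall. Origin under its centre; pins and seat at y = +82 mm, dial at y = -88 mm, pivot of the hold-down arm at the centre.
- dial_axis (a point): Fixed point on the dial's vertical axis, at the height of its face when out (82 mm above the bench). Axes are the unit's. Dial: black disc, 104 mm across, 18 mm thick, with an upright grey bar across its middle (98 mm long, 14 mm thick, 24 mm above the face) and a steel lug on the rim at one end of the bar, on the unit's +x side.
- guard (a point): Top centre of the fixed aluminium guard over the lug's path: 65 mm from the dial's axis towards the unit's +x, 22 mm deep (x), 38 mm wide (y), top 86 mm above the bench. The dial's -x side is clear of it.
- bar_end (a point): Middle of the end face of the dial's bar away from lug and guard (towards the unit's -x): 49 mm from the dial's axis, 12 mm above the dial's face; moves with the dial.
- dial (a joint): Dial angle, rad, growing clockwise seen from above. First position 0 to 0.14 (at 0 the bar end lies 30 degrees from the unit's -x, on its -y side); next position 0.90 to 1.047 (at 1.047, 30 degrees on the +y side). Hard stops at 0 and 1.047. With the dial out the guard blocks the lug between them; pushed in, it turns easily (0.03 N m).
- dial_push (a joint): How far the dial is pushed in (down), m: 0 out, 0.010 fully in. Spring: about 4.5 N to start, 9.5 N fully in. The lug clears the guard from about 0.006. Let go in either position the dial springs out; let go in between, it stays caught under the guard.
- clamp_tip (a point): Tip of the steel hold-down arm, at its underside (60 mm above the bench), 58 mm from the arm's pivot; arm 14 mm wide, 6 mm thick. Geared to the dial: points along the unit's +x beside the seat at dial 0, and swings by the dial's angle over the plate's edge, 4 mm above a flush plate.
- slide_box: Bystander, loose: closed slide box, grey with wooden lid, 132 x 97 x 40 mm; origin under its centre.
- reagent: Bystander, loose: tall brown glass bottle, 64 mm across, 160 mm tall; origin under its centre.
- jar_a: Bystander, loose: glass specimen jar with a paper label, 60 mm across, 85 mm tall; origin under its centre.
- jar_b: Bystander, loose: glass specimen jar without label, 56 mm across, 75 mm tall, close to one end of the plate or of the slide box; origin under its centre.
- beaker: Bystander, loose: white open cup, 68 mm across, 85 mm tall; origin under its centre.
- dish: Bystander, loose: stack of glass dishes with lid, 96 mm across, 24 mm tall; origin under its centre.
- spatula: Bystander, loose: thin lab spatula with a black handle, lying flat, 168 mm long, 18 mm wide, 9 mm thick; origin under its middle.
Things that resemble listed ones, but are neither listed nor needed, are in the scene too. Of the things that look like the part that bears plate_mid, the smaller one is meant.

How it is judged:
On the way, in this order (a step that is already met when the one before it is completed fails the run):
1. the plate lies flush over the pins, the dial still in its first position (horizontal distance between plate_mid and seat below 0.004 m and z of plate_mid in the frame of seat below 0.0225 m and angle between plate_mid's own z axis and vertical below 0.035 rad and angle between the x axis of plate_mid and the x axis of seat, either way round below 0.06 rad and value of joint dial below 0.2 rad), for 0.2 s.
2. the dial is turned between the two positions while pushed in (value of joint dial above 0.3 rad and value of joint dial_push above 0.004 m), for 0.05 s.
At the end, for the whole second after the job is handed in: The plate lies flush on the stage unit over both pins (centre within 4 mm of the seat, underside within 2.5 mm of the top, level within 2 degrees, aligned within 3.5 degrees); the dial is in its next position (above 0.85 rad) and has sprung out (within 2 mm) (horizontal distance between plate_mid and seat below 0.004 m and z of plate_mid in the frame of seat below 0.0225 m and angle between plate_mid's own z axis and vertical below 0.035 rad and angle between the x axis of plate_mid and the x axis of seat, either way round below 0.06 rad and value of joint dial above 0.85 rad and value of joint dial_push below 0.002 m); the robot touches nothing.
It fails at once if the dial is forced past the guard without being pushed in (value of joint dial between 0.3 and 0.75 rad and value of joint dial_push below 0.003 m).
It fails at once if a bystander is shifted by more than 30 mm (distance of any of slide_box, reagent, jar_a, jar_b, beaker, dish, spatula from where it was at the start of the episode above 0.03 m).
It fails at once if a bottle, jar or cup is knocked over (angle between any of reagent, jar_a, jar_b, beaker's own z axis and vertical above 0.5 rad).
It also fails if it takes over 59 s, if anything falls off the work surface, if the arm or the gripper's body presses on something with over 40 N, if the wrist force passes 120 N, or if a joint passes its speed limit or range.

ROBOT

A 6-joint arm with a two-finger parallel gripper is mounted at the origin on the work surface. World frame = base frame: x ahead of the robot, y to its left, z up, the work surface at z = 0. Lengths are in m, angles in rad, forces in N, time in s.
With the tool pointing down it reaches from about 0.15 to 0.775 m from the base axis. Payload 6.1 kg.
Tool frame: the origin (TCP) lies at the very end of the fingers, on their centre line; the grasp point (between the pads) lies 19 mm behind it; z points along the fingers, y is the line along which they close (so a half turn about z gives the same grasp; the last joint's range is limited). The gripper opens to 85 mm and grips with 20 to 120 N. Pads are 22 mm wide; open, the fingers measure 114 mm over their backs; the gripper's body (76 mm by 85 mm) begins 54 mm behind the grasp point. The pads swing forward as they close: fully open they stand 13 mm farther back than shut.
Start: joints at [-1.14, 0.126, -0.04, 1.405, 0, 1.571], TCP at [0.219, -0.477, 0.205] pointing down, gripper open.
Joint ranges: [-2.72, 2.72], [-0.95, 1.95], [-1.27, 1.35], [-1.78, 2.02], [-1.46, 1.47], [-3.14, 3.14]. Speed limits (rad/s): [2.39, 2.39, 3.01, 3.14, 3.14, 3.14].

INTERFACE

Orientations are given as a rotation vector (axis times angle).
In Python, from station import r, cams gives the robot as it stands.
- The arm moves only by the tool move_arm, never from a script. Its argument "increments" is a list that holds one entry, the list of rows, each a list of 7 numbers: the shift along the world's x, y, z in m, then the turn, a rotation vector about the world's x, y, z in rad, then the closure, from 0 (fully open) to 1 (shut). A call has 1 to 10 rows; each row is the pose to reach, as a shift and turn from the pose commanded when the call began; what a row does not reach only later rows make up. A row lasts 1/10 s, in which the tool goes at most 50 mm and 8.59 degrees, less where a joint would pass 70% of its speed; a pose out of reach is approached as far as the arm can. A call with a gripper value outside its range is refused whole. The fingers move at their own pace and stop on an object; "force" is the grip in N (left out, the last holds). Time passes only in rows, so rows that repeat a pose let the fingers close. It gives the time, the measured TCP pose, the force, the opening and the grip force at its end, in the units of the state.
- r.state(): the state, without advancing time (a new reading comes with each control period).
- cams.read_camera(name): name is "scene" or "side" or "wrist"; returns a dict with "image" (400x640x3 uint8, blue, green, red), "range_z" (400x640 float32, m along the optical axis (not along the pixel's ray), 0 where there is no reading), "fx", "fy", "cx", "cy" (pixels), "position" and "orientation" of the camera in the world; the wrist camera has in their place "mount" (4x4, takes a point from camera to tool coordinates, whose origin is the TCP and whose axes are the flange's). Camera axes: x right, y down, z forward; pixel columns grow to the right and rows downward; lengths in m; the calibration is good to about 2 mm. A picture is of the moment at which its call begins: read the wrist's pose just before it.
- r.sign_off(): hands the job in; it is judged then, once.
The state is a dict: "time": time; "joints": joint angles; "dq": joint speeds; "joint_efforts": joint torques, N m; "position": TCP position; "tcp_rot": TCP orientation; "ft_force": force on the tool from outside, world axes, zero at the start; "wrist_torque": the same for the moment, N m; "width": finger opening in m; "gripper_force": force on a finger pad.
Only numpy, scipy, OpenCV 4.12 (cv2) and the standard library are available. Lean on these libraries where they do the work, as an engineer would, in place of code of your own. Each camera call takes 0.05 s, during which the arm holds its last target. There are 200 camera calls.

## Working session

There is one attempt and no reset: what is moved stays moved. The work goes in short steps, Python scripts to look and compute and a tool call to move; the robot and the scene stay as the last step left them, time stands still between calls to the robot, and variables do not carry over. Pictures are saved under pics/ and viewed, at most 10 in all, crops included, and the job is handed in when it is done.

Besides the shell and the picture viewer there is one more tool, called after ">>>" as a command line: name --argument value ..., lists and objects as JSON in quotes. move_arm: Moves the arm, as the interface text tells. Its arguments: {"type":"object","properties":{"increments":{"type":"array","items":{"type":"array","items":{"type":"array","items":{"type":"number"}}}},"force":{"type":"number"}},"required":["increments"]}

```bash
ls; mkdir -p pics; cat > h.py <<'E'
import numpy as np,cv2
from station import r,cams
from scipy.spatial.transform import Rotation as R
def rot(o):
    o=np.array(o,float)
    if o.shape==(3,3): return o
    return R.from_rotvec(o).as_matrix() if o.size==3 else R.from_quat(o).as_matrix()
def pose(name):
    s=r.state(); c=cams.read_camera(name)
    if name=="wrist":
        M=np.array(c["mount"]); Rt=rot(s["tcp_rot"]); return c,Rt@M[:3,:3],Rt@M[:3,3]+np.array(s["position"])
    return c,rot(c["orientation"]),np.array(c["position"])
def cloud(c,Rm,t):
    v,u=np.mgrid[:400,:640]; z=c["range_z"]
    return np.stack([(u-c["cx"])/c["fx"]*z,(v-c["cy"])/c["fy"]*z,z],-1)@Rm.T+t
def ray(c,Rm,t,uv,h):
    d=Rm@np.array([(uv[0]-c["cx"])/c["fx"],(uv[1]-c["cy"])/c["fy"],1]); return t+d*(h-t[2])/d[2]
E
python3 - <<'E'
from h import *
print(r.state())
ims=[]
for n in("scene","side"):
    c,Rm,t=pose(n); print(n,c["fx"],c["orientation"],t); cv2.imwrite(f"pics/{n}0.png",c["image"])
    np.savez(f"{n}0.npz",img=c["image"],P=cloud(c,Rm,t),z=c["range_z"])
E
```

```text
pics
{'time': 0.0, 'joints': array([-1.14001274e+00,  1.26392033e-01, -4.05821181e-02,  1.40540227e+00,
        5.58121978e-06,  1.57080816e+00]), 'dq': array([ 0.0011535 ,  0.00072691, -0.0002268 , -0.00169129, -0.00073121,
        0.00035447]), 'joint_efforts': array([ 9.90429669e-06, -4.35914934e+01,  3.52924347e+01,  1.75048696e-02,
       -4.59579655e-05,  9.49448946e-06]), 'position': array([ 0.21904945, -0.47663594,  0.20393404]), 'tcp_rot': array([-3.06749387e+00, -6.71104851e-01,  5.21674417e-04]), 'ft_force': array([ 0.19964012, -0.42180192, -0.51579131]), 'wrist_torque': array([-0.00361529, -0.06312491,  0.04333076]), 'gripper_force': 0.0, 'width': 0.08541125888943717}
scene 367.15882010906347 [-2.33087151 -0.72740483  0.26864392] [ 0.99919077 -0.56793323  0.97416137]
side 385.40877961956 [-2.30904714  0.26798396 -0.08915407] [ 0.43021701 -0.72015744  0.81923545]
```

View pics/scene0.png

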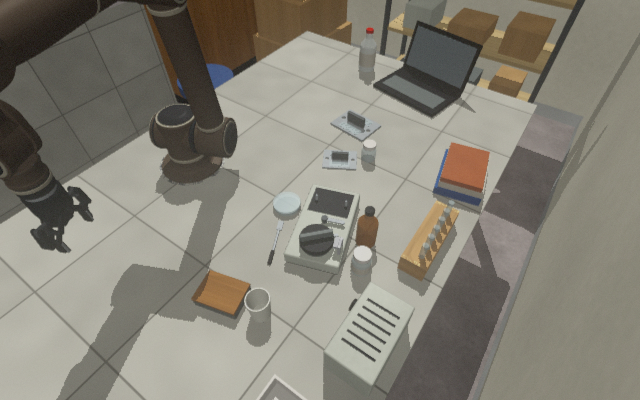

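View pics/side0.png

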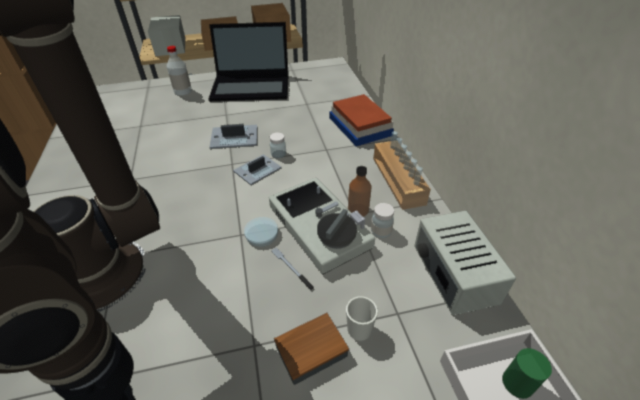

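The scene view shows the stage unit near (325,225), with its pins at (316,197) and (346,203) and the dial at (317,240). Two plates lie beyond it, at (340,160) with a jar close by and at (356,124). In the side view the unit is at (320,220) and the plates are at (258,170) and (234,136). Next I'll measure them.

```bash
python3 - <<'E'
from h import *
for n,boxes in (("scene",{"pA":(318,145,362,175),"pB":(326,105,386,142),"st":(280,180,364,276)}),("side",{"pA":(230,150,284,186),"pB":(204,118,262,152),"st":(262,170,380,275)})):
    d=np.load(n+"0.npz"); P=d["P"]; I=d["img"]
    for k,(a,b,c,e) in boxes.items():
        Q=P[b:e,a:c]; z=Q[...,2]
        bands={"plate":(0.003,0.012),"ridge":(0.034,0.046)} if k[0]=="p" else {"top":(0.045,0.056),"face":(0.078,0.088),"bar":(0.1,0.112)}
        for bn,(lo,hi) in bands.items():
            m=((z>lo)&(z<hi)).astype(np.uint8); num,L,S,C=cv2.connectedComponentsWithStats(m)
            if num<2: print(n,k,bn,"none");continue
            i=1+np.argmax(S[1:,4]); pts=Q[L==i]
            rc=cv2.minAreaRect((pts[:,:2]*1000).astype(np.float32)); print(n,k,bn,len(pts),np.round(rc[0],1),np.round(rc[1],1),round(rc[2],1),"z",pts[:,2].mean().round(4))
d=np.load("scene0.npz");I=d["img"][95:285,270:400]; J=d2=np.load("side0.npz")["img"][115:275,200:400]
cv2.imwrite("pics/c1.png",np.hstack([cv2.resize(I,(390,570),interpolation=2),cv2.resize(J,(400,320),interpolation=2).copy() if 0 else cv2.copyMakeBorder(cv2.resize(J,(400,320),interpolation=2),0,250,0,0,0)]))
E
```

```text
scene pA plate 389 [459.4 327.2] [129.4 104. ] 29.9 z 0.0056
scene pA ridge 46 [460.7 327.1] [60.9 15.7] 28.6 z 0.0377
scene pB plate 583 [399.4 546.8] [138.7 179.7] 83.1 z 0.0068
scene pB ridge 39 [398.  539.2] [14.1 82.5] 88.9 z 0.0405
scene st top 2793 [601.4  16.3] [169.3 301.3] 19.0 z 0.0488
scene st face 491 [652.4 -74.3] [126.2  61.6] 39.4 z 0.0818
scene st bar 148 [629.8 -67.1] [97.1 16.2] 47.3 z 0.1039
side pA plate 550 [460.4 329.7] [140.2 116.1] 34.8 z 0.0061
side pA ridge 60 [458.1 329.9] [66.1 15.3] 30.2 z 0.0386
side pB plate 690 [393.7 550.7] [141.4 172.8] 82.9 z 0.0077
side pB ridge 61 [393.9 545.3] [13.2 82.2] 84.3 z 0.04
side st top 3312 [598.8  18.6] [170.4 301.5] 18.7 z 0.0498
side st face 850 [636.3 -54.1] [129.9 103.7] 46.1 z 0.0822
side st bar 168 [627.  -64.7] [97.1 14.6] 48.0 z 0.1049
```

View pics/c1.png

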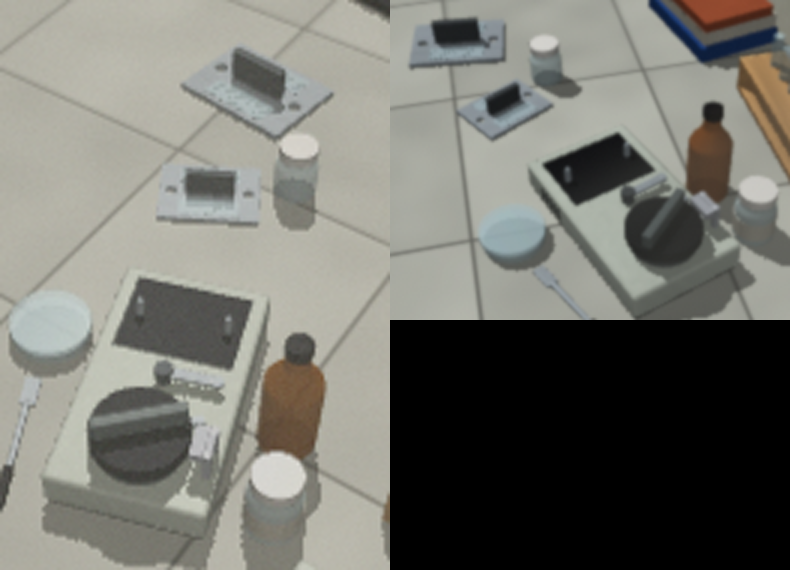

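>>> move_arm --increments '[[[0.0,0.02,0.04,0,0,0.14,0],[0.02,0.06,0.08,0,0,0.28,0],[0.04,0.1,0.12,0,0,0.42,0],[0.06,0.14,0.14,0,0,0.56,0],[0.09,0.18,0.14,0,0,0.7,0],[0.12,0.22,0.14,0,0,0.84,0],[0.14,0.26,0.14,0,0,0.98,0],[0.16,0.3,0.14,0,0,1.12,0],[0.18,0.35,0.14,0,0,1.26,0],[0.2,0.39,0.14,0,0,1.4,0]]]'

```text
time: 1.1
position: [0.4176, -0.0886, 0.3446]
tcp_rot: [-1.908, -2.496, 0.0]
ft_force: [0.4, -1.5, -0.6]
width: 0.0857
gripper_force: 0.0
```

>>> move_arm --increments '[[[0.02,0.04,0,0,0,0.14,0],[0.04,0.08,0,0,0,0.28,0],[0.06,0.12,0,0,0,0.42,0],[0.08,0.15,0,0,0,0.56,0],[0.08,0.18,0,0,0,0.7,0],[0.08,0.18,0,0,0,0.84,0],[0.08,0.18,0,0,0,0.98,0],[0.08,0.18,0,0,0,1.12,0],[0.08,0.18,0,0,0,1.26,0],[0.08,0.18,0,0,0,1.4,0]]]'

```text
time: 2.1
position: [0.4973, 0.0894, 0.3443]
tcp_rot: [0.149, -3.137, 0.0]
ft_force: [-0.6, 0.2, -0.6]
width: 0.0852
gripper_force: 0.0
```

```bash
python3 - <<'E'
from h import *
s=r.state(); print(s["time"],s["joints"].round(3),s["position"].round(4),s["tcp_rot"].round(3))
c,Rm,t=pose("wrist"); print(c["fx"],t,Rm.round(3)); cv2.imwrite("pics/w1.png",c["image"])
np.savez("w1.npz",img=c["image"],P=cloud(c,Rm,t))
E
```

```text
2.1 [ 0.178  0.134  0.279  1.717 -0.     0.083] [0.4973 0.0894 0.3443] [ 0.149 -3.137  0.   ]
359.2194093129964 [0.43109012 0.08328176 0.51301205] [[-0.094  0.96   0.264]
 [ 0.996  0.091  0.024]
 [-0.001  0.265 -0.964]]
```

View pics/w1.png

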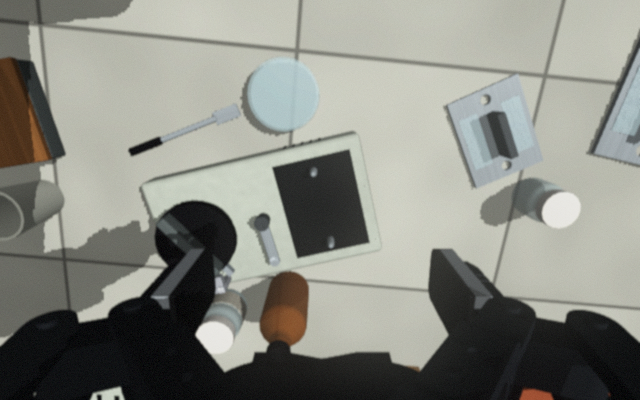

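The wrist view shows both pin tops, near (313,172) and (331,243), and the black stage inlay. The plate's holes are near (486,100) and (506,165), with the ridge at (498,137) and jar_b at (548,200).

```bash
cat >> h.py <<'E'
def blob(m,box):
    a,b,c,e=box; q=m[b:e,a:c].astype(np.uint8); n,L,S,C=cv2.connectedComponentsWithStats(q); i=1+np.argmax(S[1:,4]); return C[i]+[a,b],S[i]
def rects(P,box,bands):
    a,b,c,e=box; Q=P[b:e,a:c]; z=Q[...,2]
    for bn,(lo,hi) in bands.items():
        n,L,S,C=cv2.connectedComponentsWithStats(((z>lo)&(z<hi)).astype(np.uint8)); i=1+np.argmax(S[1:,4]); pts=Q[L==i]
        rc=cv2.minAreaRect((pts[:,:2]*1000).astype(np.float32)); print(bn,len(pts),np.round(rc[0],1),np.round(rc[1],1),round(rc[2],1),"z",pts[:,2].mean().round(4))
E
python3 - <<'E'
from h import *
c,Rm,t=pose("wrist"); I=c["image"]; P=cloud(c,Rm,t); g=I.max(2)
rects(P,(440,65,550,190),{"plate":(.003,.01),"ridge":(.034,.045)})
rects(P,(135,125,390,290),{"top":(.044,.056)})
rects(P,(150,195,215,280),{"bar":(.098,.112)})
# inlay
m=g<45; C,S=blob(m,(270,145,380,265)); print("inlay",S)
a=np.argwhere(m[145:265,270:380])
cs,_=cv2.findContours(m[145:265,270:380].astype(np.uint8),0,1); k=max(cs,key=cv2.contourArea); rc=cv2.minAreaRect(k)
pts=np.array([ray(c,Rm,t,p+[270,145],.05)[:2] for p in cv2.boxPoints(rc)]); print("inlay centre",pts.mean(0).round(4),"sides",np.linalg.norm(np.diff(pts,axis=0),axis=1).round(3))
for e in np.diff(pts,axis=0): print(np.degrees(np.arctan2(e[1],e[0])).round(1))
pin=[]
for box in ((302,160,324,184),(320,232,342,255)):
    C,S=blob(g>75,box); print(C.round(1),S); 
    a,b,cc,e=box; Q=P[b:e,a:cc]; z=Q[...,2]; q=Q[z>.062]; print("  pin cloud",len(q),q.mean(0).round(4) if len(q) else 0, z.max().round(4))
    pin.append(ray(c,Rm,t,C,.066)[:2])
pin=np.array(pin); d=pin[1]-pin[0]; print("pins mid",pin.mean(0).round(4),np.linalg.norm(d).round(4),np.degrees(np.arctan2(d[1],d[0])).round(2))
E
```

```text
plate 5717 [460.9 331.1] [130.7 101.3] 29.8 z 0.0058
ridge 502 [460.9 330.8] [64.1 12.5] 29.8 z 0.0389
top 19081 [601.2  19.9] [169.  298.7] 18.7 z 0.0498
bar 576 [615.9 -78.1] [57.6 14.8] 46.3 z 0.1045
inlay [   4   19   71   92 3117]
inlay centre [0.5764 0.0876] sides [0.077 0.127 0.083]
111.1
21.2
-67.8
[313.2 171.9] [ 8  7  7 10 58]
  pin cloud 57 [0.524  0.0811 0.0852] 0.513
[331.6 248.4] [  0   5  22  18 176]
  pin cloud 52 [0.614  0.1118 0.0865] 0.513
pins mid [0.5779 0.0988] 0.108 18.65
```

```bash
python3 - <<'E'
import cv2
I=cv2.imread("pics/w1.png"); A=cv2.resize(I[60:200,430:570],(560,560),interpolation=2);B=cv2.resize(I[150:262,285:345],(240,448),interpolation=2)
B=cv2.copyMakeBorder(B,0,112,0,0,0); cv2.imwrite("pics/c2.png",cv2.hconcat([A,B]))
E
```

```text
(no output)
```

View pics/c2.png

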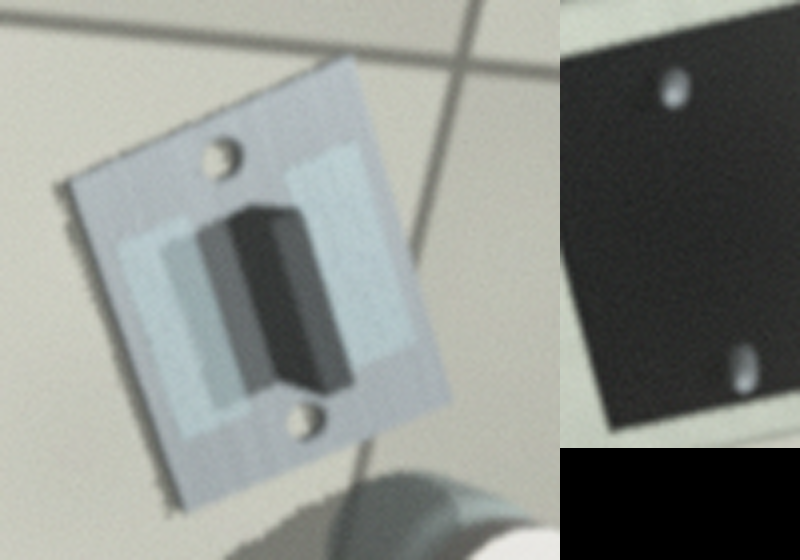

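>>> move_arm --increments '[[[-0.005,0.03,-0.01,0,0,0.06,0],[-0.01,0.07,-0.03,0,0,0.12,0],[-0.015,0.11,-0.05,0,0,0.18,0],[-0.02,0.15,-0.07,0,0,0.24,0],[-0.03,0.19,-0.09,0,0,0.31,0],[-0.035,0.22,-0.12,0,0,0.37,0],[-0.037,0.241,-0.15,0,0,0.426,0],[-0.037,0.241,-0.17,0,0,0.426,0],[-0.037,0.241,-0.17,0,0,0.426,0],[-0.037,0.241,-0.17,0,0,0.426,0]]]'

```text
time: 3.2
position: [0.4603, 0.3301, 0.1749]
tcp_rot: [0.797, -3.038, 0.001]
ft_force: [-1.0, 0.2, -0.0]
width: 0.0853
gripper_force: 0.0
```

```bash
cat >> h.py <<'E'
def tool():
    s=r.state(); X=rot(s["tcp_rot"])[:,0]; print("t",round(s["time"],2),"tcp",np.array(s["position"]).round(4),"yaw",(np.degrees(np.arctan2(X[1],X[0]))%180).round(2),"z",rot(s["tcp_rot"])[:,2].round(4),"F",np.array(s["ft_force"]).round(1),"j",np.array(s["joints"]).round(2))
E
python3 - <<'E'
from h import *
tool(); c,Rm,t=pose("wrist"); P=cloud(c,Rm,t); print(t); z=P[...,2]; z[c["range_z"]<.05]=-1
near=np.linalg.norm(P[...,:2]-[.461,.331],axis=-1)<.09
z[~near]=-1
rects(P,(0,0,640,400),{"plate":(.003,.01),"ridge":(.034,.045)})
E
```

```text
t 3.2 tcp [0.4603 0.3301 0.1749] yaw 29.4 z [-6.e-04 -5.e-04 -1.e+00] F [-1.   0.2 -0. ] j [ 0.62  0.21 -0.01  1.36 -0.    0.11]
[0.40231732 0.29745817 0.34367384]
plate 12645 [460.3 331.5] [130.2 100.3] 29.7 z 0.0059
ridge 1008 [460.  331.3] [64. 12.] 29.7 z 0.0393
```

>>> move_arm --increments '[[[0,0.001,-0.04,0,0,0.005,0],[0,0.001,-0.08,0,0,0.005,0],[0,0.001,-0.12,0,0,0.005,0],[0,0.001,-0.15,0,0,0.005,0],[0,0.001,-0.163,0,0,0.005,0],[0,0.001,-0.163,0,0,0.005,0.4],[0,0.001,-0.163,0,0,0.005,0.8],[0,0.001,-0.163,0,0,0.005,1],[0,0.001,-0.163,0,0,0.005,1],[0,0.001,-0.163,0,0,0.005,1]]]' --force 60

```text
time: 4.25
position: [0.4611, 0.3318, 0.0128]
tcp_rot: [-0.807, 3.034, 0.001]
ft_force: [-0.8, 0.5, 0.5]
width: 0.0127
gripper_force: 1.7
```

>>> move_arm --increments '[[[0,0,0,0,0,0,1],[0,0,0,0,0,0,1],[0,0,0,0,0,0,1]]]'

```text
time: 4.55
position: [0.4611, 0.3319, 0.0129]
tcp_rot: [-0.808, 3.034, 0.001]
ft_force: [-0.1, 0.8, 6.8]
width: 0.0062
gripper_force: 58.9
```

The opening of 6.2 mm is narrower than the 12 mm ridge, so I'll lift a little and check.

>>> move_arm --increments '[[[0,0,0.01,0,0,0,1],[0,0,0.03,0,0,0,1],[0,0,0.06,0,0,0,1],[0,0,0.06,0,0,0,1],[0,0,0.06,0,0,0,1]]]'

```text
time: 5.05
position: [0.4609, 0.3317, 0.0727]
tcp_rot: [-0.808, 3.034, 0.001]
ft_force: [-0.1, 0.6, 0.6]
width: 0.0
gripper_force: 0.0
```

```bash
python3 - <<'E'
from h import *
tool(); s=r.state(); print(s["width"],s["gripper_force"])
c,Rm,t=pose("wrist"); np.savez("w2.npz",img=c["image"],P=cloud(c,Rm,t),z=c["range_z"]); cv2.imwrite("pics/w2.png",c["image"])
E
```

```text
t 5.05 tcp [0.4609 0.3317 0.0727] yaw 29.81 z [ 0.0014  0.0012 -1.    ] F [-0.1  0.6  0.6] j [ 0.62  0.24 -0.2   1.14  0.    0.1 ]
3.171358644873863e-05 0.0
```

View pics/w2.png

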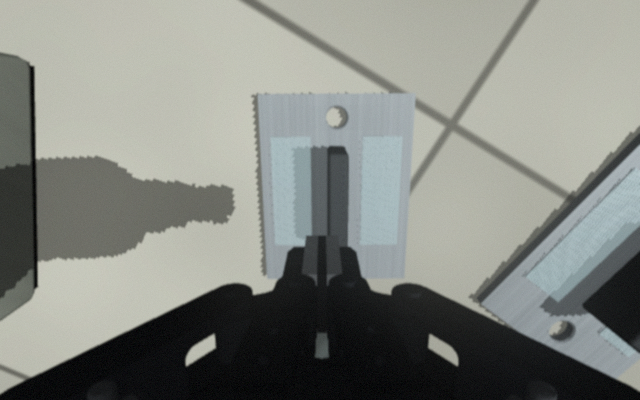

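The wrist view shows the plate still on the bench, with its hole at (337,117) and ridge at (338,190). The fingers are shut and empty at (322,250), so the grasp slipped off. I'll re-measure the plate relative to the tool.

```bash
python3 - <<'E'
from h import *
c,Rm,t=pose("wrist"); print(np.array(c["mount"]).round(4)); tool()
P=cloud(c,Rm,t)
rects(P,(240,80,430,290),{"plate":(.003,.01),"ridge":(.034,.045)})
Q=P[145:235,310:350].reshape(-1,3); Q=Q[(Q[:,2]>.001)&(Q[:,2]<.05)]
a=np.radians(29.8); ax=np.array([np.cos(a),np.sin(a)]); ay=np.array([-ax[1],ax[0]])
for row in (150,170,190,210,230):
    print(row,[(round(float((p[:2]-[.4609,.3317])@ay*1000),1),round(float(p[2]*1000),1)) for p in P[row,312:352:3]])
for n,b in (("scene",(318,140,368,180)),("side",(225,150,290,190))):
    c,Rm,t=pose(n); print(n); rects(cloud(c,Rm,t),b,{"plate":(.003,.01)})
E
```

```text
[[-6.000e-04 -9.641e-01 -2.656e-01  6.670e-02]
 [ 1.000e+00 -3.000e-04 -1.000e-03  0.000e+00]
 [ 9.000e-04 -2.656e-01  9.641e-01 -1.687e-01]
 [ 0.000e+00  0.000e+00  0.000e+00  1.000e+00]]
t 5.15 tcp [0.46  0.331 0.071] yaw 29.81 z [-1.e-03 -6.e-04 -1.e+00] F [ 0.2 -0.2 -0.2] j [ 0.62  0.24 -0.2   1.14  0.    0.1 ]
plate 22288 [454.6 339.1] [130.2 100.4] 30.1 z 0.0059
ridge 1779 [450.7 336.9] [55.6 12. ] 30.0 z 0.0393
150 [(-6.5, 6.0), (-4.5, 5.9), (-2.6, 4.2), (-0.6, 5.5), (1.4, 5.0), (3.3, 5.5), (5.1, 15.9), (6.9, 17.0), (8.7, 18.4), (10.7, 16.9), (12.5, 18.1), (14.5, 14.9), (17.1, 6.0), (19.1, 5.4)]
170 [(-6.6, 4.8), (-4.6, 5.5), (-2.6, 5.2), (-0.6, 5.8), (1.4, 5.0), (3.4, 5.1), (4.6, 37.9), (6.3, 39.6), (8.0, 39.5), (9.7, 40.0), (11.4, 39.9), (13.1, 39.6), (14.9, 38.5), (19.4, 5.2)]
190 [(-6.7, 4.6), (-4.7, 4.7), (-2.6, 5.1), (-0.6, 4.8), (1.4, 5.1), (3.5, 5.3), (4.7, 39.5), (6.4, 39.7), (8.2, 39.2), (9.9, 39.8), (11.6, 39.4), (13.4, 38.7), (15.1, 39.1), (19.7, 4.8)]
210 [(-6.8, 5.7), (-4.7, 6.6), (-2.7, 5.7), (-0.6, 5.9), (1.4, 5.6), (3.5, 5.3), (4.7, 39.9), (6.5, 38.5), (8.3, 40.0), (10.0, 39.6), (11.8, 39.1), (13.6, 39.5), (15.4, 38.2), (19.9, 6.2)]
230 [(-6.9, 6.0), (-4.8, 6.2), (-2.7, 6.5), (-0.6, 5.8), (1.5, 6.0), (3.5, 6.7), (4.8, 39.4), (6.6, 39.8), (8.4, 40.0), (10.2, 39.4), (11.9, 40.2), (13.7, 40.0), (18.2, 5.3), (20.4, 4.6)]
scene
plate 363 [452.4 334.7] [132.5 106.5] 30.8 z 0.0055
side
plate 518 [452.6 336.4] [132.6 108.3] 31.0 z 0.0059
```

```bash
python3 - <<'E'
from h import *
c,Rm,t=pose("wrist"); s=r.state(); M=np.array(c["mount"])
P=cloud(c,np.eye(3),np.zeros(3))@M[:3,:3].T+M[:3,3]   # tool coordinates
for row in (232,238,245,255,265,280,300,320,340):
    print(row,[(u,)+tuple((P[row,u]*1000).round(0).astype(int)) for u in range(290,360,8)])
E
```

```text
232 [(290, np.int64(-25), np.int64(-22), np.int64(63)), (298, np.int64(-26), np.int64(-17), np.int64(64)), (306, np.int64(-26), np.int64(-11), np.int64(64)), (314, np.int64(-26), np.int64(-5), np.int64(66)), (322, np.int64(-26), np.int64(0), np.int64(65)), (330, np.int64(-12), np.int64(5), np.int64(31)), (338, np.int64(-13), np.int64(10), np.int64(32)), (346, np.int64(-12), np.int64(14), np.int64(31)), (354, np.int64(-26), np.int64(22), np.int64(65))]
238 [(290, np.int64(-30), np.int64(-22), np.int64(64)), (298, np.int64(-30), np.int64(-17), np.int64(64)), (306, np.int64(11), np.int64(-6), np.int64(-34)), (314, np.int64(10), np.int64(-3), np.int64(-33)), (322, np.int64(11), np.int64(0), np.int64(-34)), (330, np.int64(10), np.int64(3), np.int64(-33)), (338, np.int64(-16), np.int64(10), np.int64(31)), (346, np.int64(-16), np.int64(14), np.int64(32)), (354, np.int64(-30), np.int64(22), np.int64(64))]
245 [(290, np.int64(-35), np.int64(-22), np.int64(64)), (298, np.int64(-36), np.int64(-17), np.int64(65)), (306, np.int64(10), np.int64(-6), np.int64(-40)), (314, np.int64(10), np.int64(-3)
[... 2258 characters left out ...]
4)), (322, np.int64(-6), np.int64(0), np.int64(-64)), (330, np.int64(1), np.int64(2), np.int64(-74)), (338, np.int64(13), np.int64(4), np.int64(-92)), (346, np.int64(17), np.int64(6), np.int64(-97)), (354, np.int64(16), np.int64(7), np.int64(-96))]
340 [(290, np.int64(17), np.int64(-7), np.int64(-104)), (298, np.int64(16), np.int64(-5), np.int64(-104)), (306, np.int64(8), np.int64(-4), np.int64(-92)), (314, np.int64(-6), np.int64(-2), np.int64(-74)), (322, np.int64(-90), np.int64(0), np.int64(34)), (330, np.int64(-7), np.int64(3), np.int64(-74)), (338, np.int64(9), np.int64(4), np.int64(-94)), (346, np.int64(17), np.int64(5), np.int64(-104)), (354, np.int64(17), np.int64(7), np.int64(-104))]
```

The depth image puts the fingertips about 28–31 mm behind the reported TCP. The earlier grasp therefore only pinched the ridge's top edge, and it nudged the plate about 10 mm. I'll regrasp lower and watch the force.

>>> move_arm --increments '[[[-0.006,0.008,0,0,0,0.005,0],[-0.006,0.008,0,0,0,0.005,0],[-0.006,0.008,0,0,0,0.005,0],[-0.006,0.008,0,0,0,0.005,0],[-0.006,0.008,-0.02,0,0,0.005,0],[-0.006,0.008,-0.04,0,0,0.005,0],[-0.006,0.008,-0.06,0,0,0.005,0],[-0.006,0.008,-0.07,0,0,0.005,0],[-0.006,0.008,-0.07,0,0,0.005,0]]]'

```text
time: 6.2
position: [0.4536, 0.3386, 0.0003]
tcp_rot: [0.815, -3.031, 0.002]
ft_force: [0.6, 0.2, -0.3]
width: 0.0853
gripper_force: 0.0
```

```bash
python3 - <<'E'
from h import *
tool(); print(r.state()["width"]); c,Rm,t=pose("wrist"); P=cloud(c,Rm,t); tool()
z=P[...,2]; near=np.linalg.norm(P[...,:2]-[.4545,.3392],axis=-1)<.085; z[~near|(c["range_z"]<.05)]=-1
rects(P,(0,0,640,400),{"plate":(.003,.01),"ridge":(.034,.045)})
cv2.imwrite("pics/w3.png",c["image"])
E
```

```text
t 6.2 tcp [4.536e-01 3.386e-01 3.000e-04] yaw 30.08 z [-0.0022 -0.0017 -1.    ] F [ 0.6  0.2 -0.3] j [ 0.64  0.28 -0.31  0.99 -0.    0.12]
0.08527508303913575
t 6.25 tcp [0.4542 0.3391 0.0014] yaw 30.09 z [-8.e-04 -7.e-04 -1.e+00] F [ 0.6 -0.3  0.5] j [ 0.64  0.28 -0.3   0.99 -0.    0.12]
plate 46046 [454.8 339.2] [130.3 100.7] 30.1 z 0.0059
ridge 4394 [454.2 338.9] [64.4 12.1] 30.1 z 0.0393
```

View pics/w3.png

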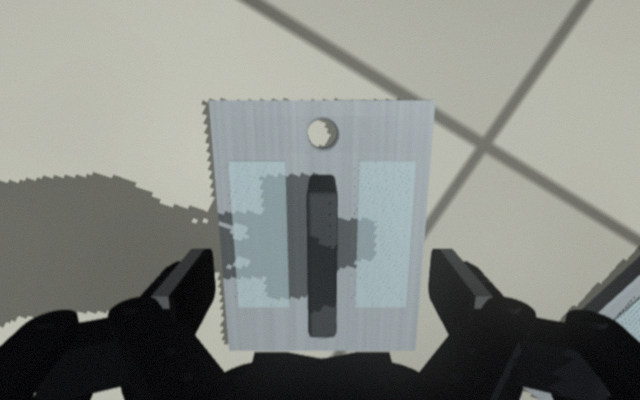

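The wrist view shows the ridge at (322,255) centred between the open fingers, which still stand above it with the TCP at 1 mm. I'll go a further 18 mm down and close.

>>> move_arm --increments '[[[0.0,0.0,-0.006,0,0,0,0],[0.0,0.0,-0.012,0,0,0,0],[0.0,0.0,-0.017,0,0,0,0],[0,0,-0.017,0,0,0,0.4],[0,0,-0.017,0,0,0,0.8],[0,0,-0.017,0,0,0,1],[0,0,-0.017,0,0,0,1],[0,0,-0.017,0,0,0,1],[0,0,-0.017,0,0,0,1],[0,0,-0.017,0,0,0,1]]]' --force 60

```text
time: 7.25
position: [0.4547, 0.3395, -0.015]
tcp_rot: [-0.815, 3.033, 0.0]
ft_force: [-0.7, -0.5, 2.3]
width: 0.0111
gripper_force: 59.8
```

>>> move_arm --increments '[[[0,0,0,0,0,0,1],[0,0,0.01,0,0,0,1],[0,0,0.03,0,0,0,1],[0,0,0.05,0,0,0,1],[0,0,0.05,0,0,0,1]]]'

```text
time: 7.75
position: [0.4558, 0.3404, 0.0374]
tcp_rot: [-0.815, 3.03, 0.003]
ft_force: [-0.5, 0.4, -2.1]
width: 0.0111
gripper_force: 59.1
```

>>> move_arm --increments '[[[0,0,0.03,0,0,0,1],[0,0,0.06,0,0,0,1],[0,0,0.09,0,0,0,1],[0,0,0.09,0,0,0,1]]]'

```text
time: 8.15
position: [0.4561, 0.3406, 0.128]
tcp_rot: [-0.814, 3.029, 0.003]
ft_force: [0.3, 1.0, -2.2]
width: 0.0112
gripper_force: 59.2
```

```bash
cat >> h.py <<'E'
def inhand(c):
    M=np.array(c["mount"]); P=cloud(c,M[:3,:3],M[:3,3]); z=P[...,2]; x=P[...,0]
    bad=(c["range_z"]<.05)|(abs(x)>.09)|(abs(P[...,1])>.07); z[bad]=-1
    h=z[(z>-.03)&(z<0)]; print("surface z",np.median(h).round(4))
    rects(P,(0,0,640,400),{"plate in tool":(np.median(h)-.004,np.median(h)+.004)})
    I=c["image"]; return P
E
python3 - <<'E'
from h import *
tool(); c,Rm,t=pose("wrist"); P=inhand(c); cv2.imwrite("pics/w4.png",c["image"])
z=P[...,2]
for hh in np.histogram(z[(z>-.06)&(z<.02)],bins=16,range=(-.06,.02)): print(hh.round(3))
d=np.load("scene0.npz")["P"]; Q=d[d[...,2]>.1]; n=np.linalg.norm(Q[:,:2]-[.7,.02],axis=1)<.12; Q=Q[n&(Q[:,2]<.17)]; k=Q[Q[:,2]>.125]; print("bottle",k.min(0),k.max(0))
E
```

```text
t 8.15 tcp [0.4561 0.3406 0.128 ] yaw 30.09 z [ 0.0046  0.0035 -1.    ] F [ 0.3  1.  -2.2] j [ 0.64  0.21 -0.1   1.25  0.    0.12]
surface z -0.0208
plate in tool 36591 [21.3 -0.1] [ 87.7 100.9] 0.0 z -0.0208
[ 1142  4826   518   451   395   261    88 31744  5186     2     0     0
     0     0     0     0]
[-0.06  -0.055 -0.05  -0.045 -0.04  -0.035 -0.03  -0.025 -0.02  -0.015
 -0.01  -0.005  0.     0.005  0.01   0.015  0.02 ]
bottle [0.7177964  0.04167851 0.12521891] [0.74605688 0.07065602 0.16292964]
```

```bash
python3 - <<'E'
from h import *
d=np.load("w1.npz"); P=d["P"]; g=d["img"].max(2)
mid=[]
for box in ((300,160,326,184),(320,230,342,250)):
    a,b,cc,e=box; Q=P[b:e,a:cc]; z=Q[...,2]; m=(z>.054)&(z<.08)
    C,S=blob((g>60),box); q=Q[m]; lo=q.min(0);hi=q.max(0); print(m.sum(),q.mean(0).round(4),lo.round(4),hi.round(4),"blob",C.round(1),S); mid.append(q.mean(0)[:2])
mid=np.array(mid); dd=mid[1]-mid[0]; print(mid.mean(0).round(4),np.linalg.norm(dd).round(4),np.degrees(np.arctan2(dd[1],dd[0])))
for n,bx in (("scene",((308,188,326,206),(338,193,354,212))),("side",((283,188,294,210),(312,180,324,204)))):
    P=np.load(n+"0.npz")["P"]; I=np.load(n+"0.npz")["img"].max(2); mid=[]
    for a,b,cc,e in bx:
        Q=P[b:e,a:cc]; q=Q[(Q[...,2]>.056)&(Q[...,2]<.08)]; print(n,len(q),q.mean(0).round(4)); mid.append(q.mean(0)[:2])
    mid=np.array(mid); dd=mid[1]-mid[0]; print(mid.mean(0).round(4),np.linalg.norm(dd).round(4),np.degrees(np.arctan2(dd[1],dd[0])))
E
```

```text
60 [0.5271 0.0812 0.0686] [0.5234 0.0764 0.0561] [0.5331 0.0854 0.0739] blob [313.5 171.8] [10  7  8 11 75]
65 [0.621  0.1127 0.067 ] [0.6177 0.1085 0.0545] [0.6282 0.1178 0.0738] blob [331.9 243.3] [  7   6  15  14 107]
[0.574 0.097] 0.0991 18.57814800246119
scene 13 [0.5279 0.0764 0.0653]
scene 12 [0.6234 0.1086 0.0646]
[0.5757 0.0925] 0.1008 18.64454979708008
side 17 [0.525  0.0786 0.0655]
side 15 [0.6197 0.1108 0.0657]
[0.5723 0.0947] 0.1 18.778162864413535
```

>>> move_arm --increments '[[[0.01,-0.02,0,0,0,-0.02,1],[0.025,-0.05,0,0,0,-0.05,1],[0.04,-0.085,0,0,0,-0.08,1],[0.058,-0.12,0,0,0,-0.11,1],[0.075,-0.155,0,0,0,-0.14,1],[0.093,-0.19,0,0,0,-0.17,1],[0.11,-0.225,-0.01,0,0,-0.19,1],[0.119,-0.243,-0.03,0,0,-0.2,1],[0.119,-0.243,-0.04,0,0,-0.2,1],[0.119,-0.243,-0.04,0,0,-0.2,1]]]'

```text
time: 9.2
position: [0.571, 0.0957, 0.0807]
tcp_rot: [0.506, -3.094, -0.001]
ft_force: [-0.1, -0.2, -1.7]
width: 0.0114
gripper_force: 59.2
```

```bash
python3 - <<'E'
from h import *
for i in range(2): tool(); c,Rm,t=pose("wrist")
tool(); P=inhand(c)
W=cloud(c,Rm,t); z=W[...,2]; z[c["range_z"]<.05]=-1
rects(W,(0,0,640,400),{"top":(.045,.055),"plate":(.10,.112)})
E
```

```text
t 9.2 tcp [0.571  0.0957 0.0807] yaw 18.58 z [-6.7e-03 -7.0e-04 -1.0e+00] F [-0.1 -0.2 -1.7] j [ 0.17  0.26 -0.15  1.17  0.   -0.16]
t 9.25 tcp [0.5717 0.0964 0.0824] yaw 18.64 z [-4.4e-03 -3.0e-04 -1.0e+00] F [-0.3 -0.4 -2.6] j [ 0.17  0.26 -0.15  1.17  0.   -0.16]
t 9.3 tcp [0.5724 0.0969 0.0836] yaw 18.68 z [-0.0023 -0.     -1.    ] F [-0.9  0.3 -1. ] j [ 0.17  0.26 -0.15  1.17  0.   -0.16]
surface z -0.0208
plate in tool 36618 [21.2 -0. ] [100.6  88.1] 89.9 z -0.0208
top 39066 [592.3  44.2] [167.6 246.1] 18.6 z 0.0496
plate 36686 [551.7  89.6] [ 88.1 100.6] 18.7 z 0.1033
```

>>> move_arm --increments '[[[0,0,0,0,0,0,1],[0,0,0,0,0,0,1],[0,0,0,0,0,0,1],[0,0,0,0,0,0,1],[0,0,0,0,0,0,1]]]'

```text
time: 9.8
position: [0.5735, 0.0965, 0.085]
tcp_rot: [-0.509, 3.1, -0.0]
ft_force: [0.6, 0.0, -2.6]
width: 0.0109
gripper_force: 59.2
```

```bash
python3 - <<'E'
from h import *
tool(); c,Rm,t=pose("wrist"); tool()
W=cloud(c,Rm,t); z=W[...,2]; z[c["range_z"]<.05]=-1
cv2.imwrite("pics/w5.png",c["image"])
# unit x-extent of the top (edges at +-85) in unit axes about nominal centre
a=np.radians(18.65); ex=np.array([np.cos(a),np.sin(a)]); ey=np.array([-ex[1],ex[0]])
q=W[(z>.046)&(z<.054)][:,:2]-[.5753,.0972]; X=q@ex;Y=q@ey
for lo in (-.2,-.15,-.1,-.05,0.0,.03,.05):
    s=(Y>lo)&(Y<lo+.03)&(abs(X)<.1); print(lo,s.sum(),np.percentile(X[s],[.3,99.7]).round(4) if s.sum()>20 else "")
for lo in (-.08,-.06,.04,.06): 
    s=(X>lo)&(X<lo+.02)&(abs(Y)<.1); print("ymax",lo,s.sum(),np.percentile(Y[s],99.5).round(4) if s.sum()>20 else "")
E
```

```text
t 9.8 tcp [0.5735 0.0965 0.085 ] yaw 18.65 z [ 5.e-04  1.e-04 -1.e+00] F [ 0.6  0.  -2.6] j [ 0.17  0.26 -0.14  1.17 -0.   -0.16]
t 9.85 tcp [0.5735 0.0965 0.0849] yaw 18.65 z [ 3.e-04  1.e-04 -1.e+00] F [ 1.   0.2 -2.6] j [ 0.17  0.26 -0.14  1.17  0.   -0.16]
-0.2 912 [-0.0839  0.0784]
-0.15 9574 [-0.0838  0.0823]
-0.1 8982 [-0.0838  0.0581]
-0.05 1797 [-0.0838 -0.067 ]
0.0 2027 [-0.0838 -0.0388]
0.03 1812 [-0.0838 -0.0669]
0.05 944 [-0.0838 -0.0669]
ymax -0.08 8454 0.0654
ymax -0.06 2395 0.008
ymax 0.04 409 -0.0692
ymax 0.06 8
```

>>> move_arm --increments '[[[0.0017,0.0006,-0.005,0,0,0,1],[0.0017,0.0006,-0.01,0,0,0,1],[0.0017,0.0006,-0.016,0,0,0,1],[0.0017,0.0006,-0.022,0,0,0,1],[0.0017,0.0006,-0.028,0,0,0,1],[0.0017,0.0006,-0.033,0,0,0,1],[0.0017,0.0006,-0.036,0,0,0,1],[0.0017,0.0006,-0.036,0,0,0,1],[0.0017,0.0006,-0.036,0,0,0,1]]]'

```text
time: 10.75
position: [0.5752, 0.097, 0.0488]
tcp_rot: [-0.509, 3.1, 0.0]
ft_force: [-0.6, -0.8, -2.2]
width: 0.0111
gripper_force: 59.2
```

>>> move_arm --increments '[[[0,0,-0.004,0,0,0,1],[0,0,-0.008,0,0,0,1],[0,0,-0.011,0,0,0,1],[0,0,-0.013,0,0,0,1],[0,0,-0.013,0,0,0,1],[0,0,-0.013,0,0,0,1]]]'

```text
time: 11.35
position: [0.5751, 0.0969, 0.0357]
tcp_rot: [0.509, -3.1, 0.0]
ft_force: [0.6, 0.2, -3.0]
width: 0.0111
gripper_force: 59.4
```

>>> move_arm --increments '[[[0,0,0,0,0,0,0.9],[0,0,0,0,0,0,0.7],[0,0,0,0,0,0,0.3],[0,0,0.0,0,0,0,0],[0,0,0.02,0,0,0,0],[0,0,0.06,0,0,0,0],[0,0,0.1,0,0,0,0],[0,0,0.13,0,0,0,0],[0,0,0.13,0,0,0,0],[0,0,0.13,0,0,0,0]]]'

```text
time: 12.35
position: [0.5757, 0.097, 0.1664]
tcp_rot: [-0.508, 3.098, 0.0]
ft_force: [0.2, -0.8, 0.3]
width: 0.0852
gripper_force: 0.0
```

```bash
python3 - <<'E'
from h import *
tool(); c,Rm,t=pose("wrist"); tool()
W=cloud(c,Rm,t); z=W[...,2]; z[c["range_z"]<.05]=-1
n=np.linalg.norm(W[...,:2]-[.5753,.0972],axis=-1)<.085; V=W.copy(); V[~n,2]=-1
rects(V,(0,0,640,400),{"plate":(.053,.059),"ridge":(.084,.096)})
q=V[(V[...,2]>.053)&(V[...,2]<.06)]; A=np.c_[q[:,:2],np.ones(len(q))]; print("tilt",np.linalg.lstsq(A,q[:,2],rcond=None)[0])
rects(W,(0,0,640,400),{"face":(.078,.086),"bar":(.1,.112)})
cv2.imwrite("pics/w6.png",c["image"])
E
```

```text
t 12.35 tcp [0.5757 0.097  0.1664] yaw 18.63 z [ 1.9e-03  3.0e-04 -1.0e+00] F [ 0.2 -0.8  0.3] j [ 0.17  0.24  0.01  1.34  0.   -0.16]
t 12.4 tcp [0.575  0.0969 0.1651] yaw 18.63 z [-4.e-04 -1.e-04 -1.e+00] F [-0.8  0.6 -0.6] j [ 0.17  0.24  0.01  1.34  0.   -0.16]
plate 17905 [575.6  97. ] [129.9 100.4] 18.6 z 0.0559
ridge 1443 [574.6  96.7] [63.4 11.9] 19.0 z 0.0894
tilt [ 0.00133063 -0.00028252  0.05514349]
face 7518 [613.9 -45.2] [105.   56.3] 43.3 z 0.0817
bar 3479 [629.4 -63.2] [98.  15.7] 46.6 z 0.1048
```

View pics/w6.png

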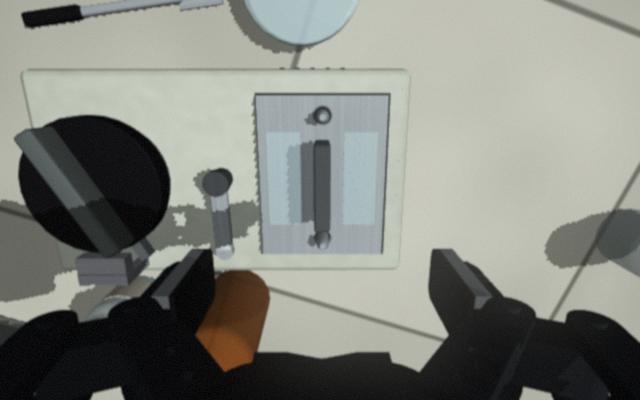

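The wrist view shows both pins, at (322,115) and (322,240), standing through the plate's holes. Its top lies level at 56 mm, centred at (0.5756, 0.097), so the plate is flush. Next is the dial at (95,185), whose bar is clear of the guard at (110,265).

>>> move_arm --increments '[[[0.005,-0.015,0.01,0,0,0.06,0],[0.015,-0.045,0.01,0,0,0.13,0],[0.027,-0.08,0.01,0,0,0.22,0],[0.039,-0.115,0.01,0,0,0.32,0],[0.05,-0.147,0.0,0,0,0.42,0],[0.0546,-0.1606,0.0,0,0,0.49,0],[0.0546,-0.1606,0.0,0,0,0.49,0],[0.0546,-0.1606,0.0,0,0,0.49,0],[0.0546,-0.1606,0.0,0,0,0.49,0],[0.0546,-0.1606,0.0,0,0,0.49,0]]]'

```text
time: 13.4
position: [0.6295, -0.0625, 0.1658]
tcp_rot: [-1.246, 2.884, 0.0]
ft_force: [0.1, -0.6, -0.1]
width: 0.0858
gripper_force: 0.0
```

```bash
python3 - <<'E'
from h import *
tool(); c,Rm,t=pose("wrist"); tool()
W=cloud(c,Rm,t); z=W[...,2]; n=(np.linalg.norm(W[...,:2]-[.6297,-.0637],axis=-1)<.06)&(c["range_z"]>.05); z[~n]=-1
rects(W,(0,0,640,400),{"face":(.078,.086),"bar":(.1,.112)})
E
```

```text
t 13.4 tcp [ 0.6295 -0.0625  0.1658] yaw 46.75 z [-0.e+00  1.e-04 -1.e+00] F [ 0.1 -0.6 -0.1] j [-0.1   0.33  0.14  1.38  0.   -0.92]
t 13.45 tcp [ 0.6296 -0.0626  0.1659] yaw 46.76 z [ 2.e-04  1.e-04 -1.e+00] F [-0.9  0.6  0.4] j [-0.1   0.33  0.14  1.38  0.   -0.92]
face 12857 [630.3 -62.6] [105.7 103.1] 60.3 z 0.0816
bar 2965 [629.7 -63.7] [97.8 13.9] 47.1 z 0.1051
```

>>> move_arm --increments '[[[0.0002,-0.001,-0.03,0,0,0.006,0],[0.0002,-0.001,-0.06,0,0,0.006,0],[0.0002,-0.001,-0.09,0,0,0.006,0],[0.0002,-0.001,-0.108,0,0,0.006,0],[0.0002,-0.001,-0.108,0,0,0.006,0.4],[0.0002,-0.001,-0.108,0,0,0.006,0.8],[0.0002,-0.001,-0.108,0,0,0.006,1],[0.0002,-0.001,-0.108,0,0,0.006,1],[0.0002,-0.001,-0.108,0,0,0.006,1],[0.0002,-0.001,-0.108,0,0,0.006,1]]]' --force 60

```text
time: 14.45
position: [0.6297, -0.0638, 0.0588]
tcp_rot: [-1.254, 2.879, 0.002]
ft_force: [-3.5, 3.5, 4.9]
width: 0.0126
gripper_force: 60.6
```

>>> move_arm --increments '[[[0,0,-0.003,0,0,0,1],[0,0,-0.006,0,0,0,1],[0,0,-0.009,0,0,0,1],[0,0,-0.011,0,0,0,1],[0,0,-0.011,0,0,0,1],[0,0,-0.011,0,0,0,1]]]'

```text
time: 15.05
position: [0.6298, -0.0637, 0.0493]
tcp_rot: [-1.254, 2.878, 0.001]
ft_force: [-7.0, 3.3, 12.8]
width: 0.0129
gripper_force: 61.8
```

```bash
python3 - <<'E'
from h import *
tool(); print(r.state()["width"],r.state()["gripper_force"]); c,Rm,t=pose("wrist"); tool()
W=cloud(c,Rm,t); z=W[...,2]; n=(np.linalg.norm(W[...,:2]-[.63,-.0637],axis=-1)<.052)&(c["range_z"]>.05); z[~n]=-1
print(np.histogram(z[(z>.06)&(z<.12)]*1000,bins=np.arange(60,121,2)))
E
```

```text
t 15.05 tcp [ 0.6298 -0.0637  0.0493] yaw 47.09 z [ 0.0016  0.0016 -1.    ] F [-7.   3.3 12.8] j [-0.1   0.37 -0.07  1.13  0.   -0.92]
0.01286217751334347 61.84985160827637
t 15.1 tcp [ 0.6299 -0.0637  0.0493] yaw 47.08 z [ 0.0016  0.0016 -1.    ] F [-6.6  3.8 13.8] j [-0.1   0.37 -0.07  1.13  0.   -0.92]
(array([   31,    31,    38,    34,   279, 16968,  4559,     8,    24,
          32,    72,   121,   140,   136,   164,   188,   801,  5861,
        1297,   200,   219,   237,   173,   139,   154,   222,   690,
         136,   232,   433]), array([ 60,  62,  64,  66,  68,  70,  72,  74,  76,  78,  80,  82,  84,
        86,  88,  90,  92,  94,  96,  98, 100, 102, 104, 106, 108, 110,
       112, 114, 116, 118, 120]))
```

>>> move_arm --increments '[[[0,0,0,0,0,-0.06,1],[0,0,0,0,0,-0.16,1],[0,0,0,0,0,-0.26,1],[0,0,0,0,0,-0.37,1],[0,0,0,0,0,-0.48,1],[0,0,0,0,0,-0.6,1],[0,0,0,0,0,-0.72,1],[0,0,0,0,0,-0.83,1],[0,0,0,0,0,-0.92,1],[0,0,0,0,0,-0.97,1]]]'

```text
time: 16.1
position: [0.6297, -0.0643, 0.0493]
tcp_rot: [0.238, 3.131, 0.001]
ft_force: [-7.1, 3.0, 13.1]
width: 0.0126
gripper_force: 61.8
```

>>> move_arm --increments '[[[0,0,0,0,0,0,1],[0,0,0,0,0,0,1],[0,0,0,0,0,0,1]]]'

```text
time: 16.4
position: [0.6297, -0.0643, 0.0493]
tcp_rot: [0.233, 3.132, 0.001]
ft_force: [-5.8, 2.6, 13.2]
width: 0.0129
gripper_force: 61.8
```

```bash
python3 - <<'E'
from h import *
tool(); print(r.state()["width"]); c,Rm,t=pose("wrist")
W=cloud(c,Rm,t); z=W[...,2]; n=(np.linalg.norm(W[...,:2]-[.63,-.0637],axis=-1)<.055)&(c["range_z"]>.05); z[~n]=-1
rects(W,(0,0,640,400),{"face":(.066,.078),"bar":(.09,.099)})
cv2.imwrite("pics/w7.png",c["image"])
E
```

```text
t 16.4 tcp [ 0.6297 -0.0643  0.0493] yaw 171.48 z [ 1.3e-03  5.0e-04 -1.0e+00] F [-5.8  2.6 13.2] j [-0.1   0.37 -0.07  1.13  0.    0.05]
0.012913457175148838
face 21738 [614.9 -61.6] [102.8  74.2] 81.2 z 0.0715
bar 8300 [624.  -63.1] [85.2 38.1] 8.7 z 0.0952
```

View pics/w7.png

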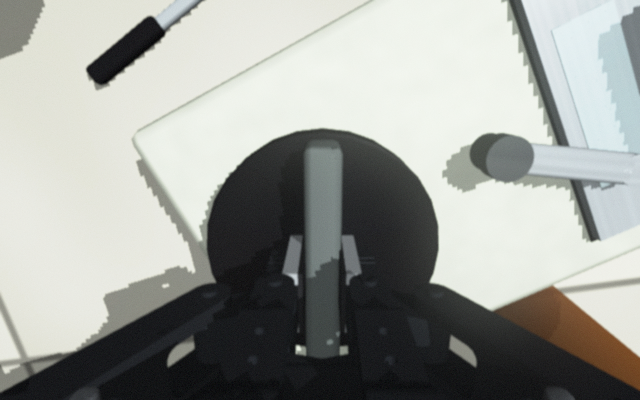

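The wrist view shows the bar aligned with the tool at (322,240), the dial pushed in, and the hold-down arm from (500,155) now reaching over the plate's edge. I'll let the dial out, then release it.

>>> move_arm --increments '[[[0,0,0.003,0,0,0,1],[0,0,0.007,0,0,0,1],[0,0,0.01,0,0,0,1],[0,0,0.01,0,0,0,1],[0,0,0.01,0,0,0,0.9],[0,0,0.01,0,0,0,0.6],[0,0,0.01,0,0,0,0],[0,0,0.01,0,0,0,0],[0,0,0.01,0,0,0,0],[0,0,0.04,0,0,0,0]]]'

```text
time: 17.45
position: [0.6273, -0.0645, 0.0826]
tcp_rot: [-0.233, -3.125, -0.0]
ft_force: [1.0, -0.1, -0.6]
width: 0.0835
gripper_force: 0.0
```

>>> move_arm --increments '[[[0,0,0.04,0,0,0,0],[0,0,0.08,0,0,0,0],[0,0,0.12,0,0,0,0],[-0.03,0,0.14,0,0,0,0],[-0.06,0,0.15,0,0,0,0],[-0.06,0,0.15,0,0,0,0],[-0.06,0,0.15,0,0,0,0]]]'

```text
time: 18.15
position: [0.5701, -0.0648, 0.2372]
tcp_rot: [0.234, 3.131, -0.0]
ft_force: [1.1, -0.2, -0.0]
width: 0.0854
gripper_force: 0.0
```

```bash
python3 - <<'E'
from h import *
tool(); c,Rm,t=pose("wrist")
W=cloud(c,Rm,t); W[c["range_z"]<.05,2]=-1
V=W.copy(); V[np.linalg.norm(W[...,:2]-[.63,-.0637],axis=-1)>.055,2]=-1
rects(V,(0,0,640,400),{"face":(.076,.088),"bar":(.1,.112)})
V=W.copy(); V[np.linalg.norm(W[...,:2]-[.5755,.097],axis=-1)>.085,2]=-1
rects(V,(0,0,640,400),{"plate":(.0525,.0595),"ridge":(.084,.096)})
for n in("scene","side"):
    c,Rm,t=pose(n); P=cloud(c,Rm,t); print(n)
    P[np.linalg.norm(P[...,:2]-[.575,.097],axis=-1)>.085,2]=-1
    rects(P,(0,0,640,400),{"plate":(.052,.06)})
E
```

```text
t 18.15 tcp [ 0.5701 -0.0648  0.2372] yaw 171.46 z [ 1.6e-03 -2.0e-04 -1.0e+00] F [ 1.1 -0.2 -0. ] j [-0.11  0.22  0.15  1.49 -0.    0.04]
face 7150 [629.7 -63.8] [103.  103.3] 74.6 z 0.0817
bar 1557 [629.4 -63.6] [13.6 97.5] 81.6 z 0.1053
plate 11284 [575.6  96.7] [130.9 101. ] 18.7 z 0.0558
ridge 1072 [575.2  96. ] [64.3 12.4] 18.6 z 0.089
scene
plate 656 [573.5  96.2] [130.4 111.2] 18.2 z 0.055
side
plate 764 [574.6  97.2] [138.5 108.6] 17.7 z 0.0558
```

```bash
python3 -c "
from station import r
print(r.sign_off())"
```

```text
the job is handed in; nothing more can be done
None
```

I handed the job in: the plate lies flush over both pins, the dial was pushed in, turned clockwise to its next position (about 1.0 rad) and has sprung out, and the gripper is clear. One early grasp slipped and shifted the plate about 10 mm on the bench before I regrasped it.

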